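# Pin a vacuum manifold shut and hold it on its gasket

## Task

Close the white hinged lid of the glass vacuum manifold down onto its rubber gasket, then take the orange-knobbed locking pin from its stand and push it down through the hole in the lid's front tab and the hole in the lug beneath. The gasket springs back, so press the pin down until its collar has forced the lid fully shut against its stop, and finish there: still holding the pin and still pressing it down firmly, as if the vacuum were being drawn. Leave the black-knobbed vent plug and all the other glassware alone.

Things in the scene. Friction and masses are not known exactly. Their poses are not given: they have to be found in the camera images.
- chamber: The manifold's fixed lower half: a glass tank 130 x 142 mm on a white foot 150 x 170 mm, rim 70 mm above the bench. Origin on the bench under its centre; its x axis points from the front lug to the hinge at the back (roughly away from the robot), y along the hinge, z up. It does not move.
- hinge_axis (a point): Middle of the lid's hinge line, on the tank's rim: chamber x +65 mm, z 70 mm. The hinge runs along the chamber's y.
- lid (a joint): Lid's opening angle: 0 = fully shut on a hard stop, grows as its front edge swings up and back (to 1.5 rad). A stiff hinge (0.16 N m) keeps it where it is left. Below 0.06 rad the rubber gasket pushes back; let go, the lid rests ajar at about 0.03 to 0.06 rad. Some 7 N (10 to 20 N is a safe press) straight down at the tab's hole holds it at 0.
- lid_press (a point): Bare spot to push the lid shut on: mid-width on its upper (outer) face, 118 mm from the hinge line. It turns with the lid; z is the outward normal, -x points to the front edge. The lid is a white plate 130 (hinge to front) x 150 x 10 mm, underside on the hinge line; eight valve ports 18 mm tall stand on it 27 to 83 mm from the hinge.
- lid_hole (a point): Centre of the mouth, on the upper face, of the 13 mm through hole in the lid's front tab, 148 mm from the hinge line. The tab is 50 mm wide, 10 mm thick and ends 166 mm from the hinge.
- lug_hole (a point): Centre of the mouth of the 13 mm through hole in the grey lug (22 mm thick, top 70 mm above the bench) on the tank's front, straight below the lid's hole when the lid is shut.
- pin_grip (a point): Locking pin: centre of its upright orange knob, 20 mm across, 45 mm tall. Below it a steel collar 30 mm across, 5 mm thick (underside 27.5 mm below this point), then a 10 mm shaft 45 mm long, its last 8 mm tapered to 5 mm (tip 72.5 mm below). 48 to 90 g. Stands in a blue block 60 x 60 x 50 mm, collar on the block's top; lifts straight out (45 mm).
- pin_tip (a point): Lower end of the locking pin's shaft.
- plug_grip (a point): Vent plug, a bystander: centre of its black knob (20 mm across, 45 mm tall); white collar and short 25 mm shaft, in a blue block like the pin's.
- plug: The same vent plug; origin at its lower end.
- pin: The locking pin; origin at its tip, z up along the shaft.
- beaker: Bystander: glass beaker, 64 mm across, 60 mm tall; origin under its centre.
- vial: Bystander: amber jar with black cap, 36 mm across, 50 mm tall; origin under its centre.
- reagent: Bystander: clear bottle with blue cap, 72 mm across, 130 mm tall; origin under its centre.
- flask: Bystander: conical flask with amber broth colour, 84 mm across, 125 mm tall; origin under its centre.

How it is judged:
By the outcome, as a careful person would: the job done as asked, in the order asked, and still so for the second after the job is handed in, while the arm keeps its last pose, push and grip.
It also fails if it takes over 58 s, if anything falls off the work surface, if the arm or the gripper's body presses on something with over 40 N, if the wrist force passes 120 N, or if a joint passes its speed limit or range.

## Robot

A 6-joint arm with a two-finger parallel gripper is mounted at the origin on the work surface. World frame = base frame: x ahead of the robot, y to its left, z up, the work surface at z = 0. Lengths are in m, angles in rad, forces in N, time in s.
With the tool pointing down it reaches from about 0.25 to 0.8 m from the base axis. Payload 3.9 kg.
Tool frame: the origin (TCP) lies on the centre line of the jaws, within the pads' length; the fingertips stand 25 mm ahead of it and the grasp point (between the pads) lies 6 mm ahead of it; z points along the fingers, y is the direction in which the jaws open and shut (so a half turn about z gives the same grasp; the last joint's range is limited). The gripper opens to 85 mm and grips with 20 to 120 N. Pads are 22 mm wide; open, the fingers measure 114 mm over their backs; the gripper's body (76 mm by 85 mm) begins 54 mm behind the grasp point. The pads swing forward as they close: fully open they stand 13 mm farther back than shut.
Start: joints at [1.309, 0.26, -0.138, 1.173, 0, 1.571], TCP at [0.136, 0.507, 0.256] pointing down, gripper open.
Joint ranges: [-2.78, 2.78], [-0.83, 1.72], [-1.28, 1.37], [-1.9, 2.12], [-1.57, 1.48], [-3.14, 3.14]. Speed limits (rad/s): [2.57, 2.57, 3.14, 3.14, 3.14, 3.14].

## Interface

Orientations are given as a unit quaternion [x, y, z, w].
In Python, from plant import observe, viewer, bot gives the robot as it stands.
- The arm moves only by the tool drive_tool, never from a script. Its argument "moves" is a list of rows, each an object of numbers: "gripper": the closure, from -1 (fully open) to 1 (shut); "tx", "ty", "tz": the shift along the tool's x, y, z normalised to -1 to 1, where 1 is 0.1 m; "rx", "ry", "rz": the turn, a rotation vector about the tool's x, y, z normalised to -1 to 1, where 1 is 90 degrees. A call has 1 to 20 rows; each row is the pose to reach, as a shift and turn from the pose measured when the call began, along the tool's axes at that moment; what a row does not reach only later rows make up. A row lasts 1/8 s, in which the tool goes at most 62.5 mm and 10.7 degrees, less where a joint would pass 70% of its speed; a pose out of reach is approached as far as the arm can. A call with a number of a shift or a turn outside -1 to 1 is refused whole. A call with a gripper value outside its range is refused whole. The fingers move at their own pace and stop on an object; "newtons" is the grip in N (left out, the last holds). Time passes only in rows, so rows that repeat a pose let the fingers close. It gives the time, the measured TCP pose, the force and the opening at its end, in the units of the state.
- observe(): the state, without advancing time (a new reading comes with each control period).
- viewer.snapshot(name): name is "side" or "top" or "wrist"; returns a dict with "img" (400x640x3 uint8, blue, green, red), "fov_y" (degrees; the focal length in pixels is half the picture's height over the tangent of half this angle, whatever the lens; pixels are square), "cx", "cy" (the principal point, pixels), "k1" (the pictures are not rectified: a ray, as slopes to the right and down, at radius r is drawn at 1 + k1 r^2 times it, then the intrinsics apply), "xyz" and "orientation" of the camera in the world; the wrist camera has in their place "mount" (4x4, takes a point from camera to tool coordinates, whose origin is the TCP and whose axes are the flange's). Camera axes: x right, y down, z forward; pixel columns grow to the right and rows downward; lengths in m; the calibration is good to about 2 mm. A picture is of the moment at which its call begins: read the wrist's pose just before it. There is no depth.
- bot.sign_off(): hands the job in, once; it reports no verdict.
The state is a dict: "t": time; "q": joint angles; "qd": joint speeds; "effort": joint torques, N m; "eef_pos": TCP position; "orientation": TCP orientation; "force": force on the tool from outside, world axes, zero at the start; "moment": the same for the moment, N m; "grip_width": opening from 0.0 (shut) to 1.0 (fully open).
Only numpy, scipy, OpenCV 4.12 (cv2) and the standard library are available. Lean on these libraries where they do the work, as an engineer would, in place of code of your own. Each camera call takes 0.05 s, during which the arm holds its last target. There are 200 camera calls.

## Working session

There is one attempt and no reset: what is moved stays moved. The work goes in short steps, Python scripts to look and compute and a tool call to move; the robot and the scene stay as the last step left them, time stands still between calls to the robot, and variables do not carry over. Pictures are saved under pics/ and viewed, about 8 in all and at most 12, crops included, and the job is handed in when it is done.

Besides the shell and the picture viewer there is one more tool, called by a JSON object that holds its "fn" and its "kwargs", one argument or row to a line. drive_tool: Moves the arm, as the interface text tells. Scaled input: -1 to 1 covers 0.1 m each way for a shift and 90 degrees each way for a turn. Its arguments: {"type":"object","properties":{"moves":{"type":"array"},"newtons":{"type":"number"}},"required":["moves"]}

```bash
mkdir -p pics; ls
cat > h.py <<'E'
import numpy as np, cv2
from scipy.spatial.transform import Rotation as R
from plant import observe, viewer, bot
def cam(name):
    s=observe(); d=viewer.snapshot(name)
    f=200/np.tan(np.radians(d["fov_y"])/2)
    if name=="wrist":
        T=np.eye(4); T[:3,:3]=R.from_quat(s["orientation"]).as_matrix(); T[:3,3]=s["eef_pos"]
        T=T@np.array(d["mount"])
    else:
        T=np.eye(4); T[:3,:3]=R.from_quat(d["orientation"]).as_matrix() if np.size(d["orientation"])==4 else np.array(d["orientation"]); T[:3,3]=d["xyz"]
    return dict(img=np.array(d["img"]),f=f,cx=d["cx"],cy=d["cy"],k1=d["k1"],T=T)
def ray(c,u,v):
    K=np.array([[c["f"],0,c["cx"]],[0,c["f"],c["cy"]],[0,0,1.]])
    p=cv2.undistortPoints(np.array([[[u,v]]],float),K,np.array([c["k1"],0,0,0.]))[0,0]
    d=c["T"][:3,:3]@np.array([p[0],p[1],1]); return c["T"][:3,3],d/np.linalg.norm(d)
def onz(c,u,v,z):
    o,d=ray(c,u,v); return o+d*(z-o[2])/d[2]
def tri(rays):
    A=np.zeros((3,3));b=np.zeros(3)
    for o,d in rays:
        P=np.eye(3)-np.outer(d,d);A+=P;b+=P@o
    x=np.linalg.solve(A,b); return x,[np.linalg.norm(np.cross(x-o,d)) for o,d in rays]
def proj(c,p):
    T=np.linalg.inv(c["T"]);q=T[:3,:3]@np.array(p)+T[:3,3];s=q[:2]/q[2];s=s*(1+c["k1"]*(s@s))
    return s*c["f"]+[c["cx"],c["cy"]]
E
python3 - <<'E'
from h import *
import pickle
s=observe(); print({k:np.round(v,3).tolist() for k,v in s.items()})
C={}
for n in("side","top","wrist"):
    C[n]=cam(n); print(n,C[n]["f"],C[n]["cx"],C[n]["cy"],C[n]["k1"],np.round(C[n]["T"],3).tolist()); cv2.imwrite(f"pics/{n}0.png",C[n]["img"])
pickle.dump(C,open("c0.pkl","wb"))
E
```

```text
pics
{'t': 0.0, 'q': [1.309, 0.261, -0.139, 1.173, -0.0, 1.571], 'qd': [-0.001, 0.0, -0.002, 0.001, -0.0, 0.001], 'effort': [-0.002, -40.568, 25.392, 0.019, -0.0, 0.0], 'eef_pos': [0.136, 0.507, 0.255], 'orientation': [0.131, 0.991, -0.001, -0.0], 'force': [-0.152, -0.311, 0.173], 'moment': [-0.023, 0.072, 0.02], 'grip_width': 1.001}
side 467.2977993713245 319.93783301027133 201.17617178688442 -0.036312928117027875 [[-0.958, -0.194, 0.209, 0.33], [-0.285, 0.612, -0.738, 0.854], [0.015, -0.767, -0.642, 0.799], [0.0, 0.0, 0.0, 1.0]]
top 406.9064339749246 323.71038158700435 204.2008188176251 -0.10015961859032105 [[0.011, -0.994, 0.112, 0.427], [-1.0, -0.011, -0.002, 0.008], [0.004, -0.112, -0.994, 1.129], [0.0, 0.0, 0.0, 1.0]]
wrist 289.9152329103466 321.677479268566 196.85923093997633 0.011761073511699454 [[0.259, 0.929, 0.266, 0.068], [0.966, -0.248, -0.073, 0.526], [-0.001, 0.276, -0.961, 0.373], [0.0, 0.0, 0.0, 1.0]]
```

View pics/top0.png

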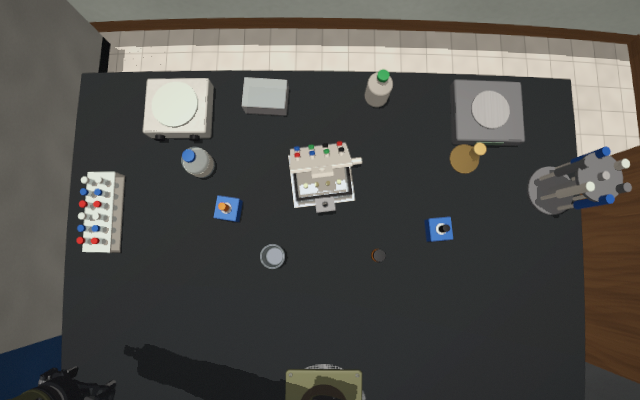

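View pics/side0.png

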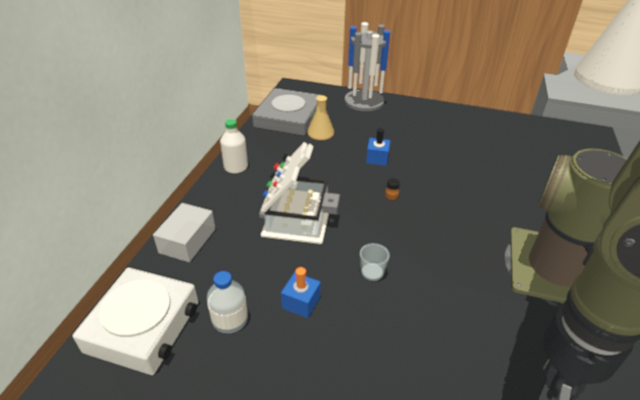

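Top view: pin block at (227,208), orange knob about (225,208), open manifold at (322,178), lug at (325,204), plug at (440,229). Side view: lid is open about 1 rad, orange knob at (300,279), lug at (331,202).

Run:
```python
from h import *
import pickle
C=pickle.load(open("c0.pkl","rb"))
rs=[]
for n,roi in(("top",(200,190,250,230)),("side",(270,255,330,325))):
    x0,y0,x1,y1=roi; h=cv2.cvtColor(C[n]["img"][y0:y1,x0:x1],cv2.COLOR_BGR2HSV)
    m=cv2.inRange(h,(3,140,120),(20,255,255)); M=cv2.moments(m,True); u,v=M["m10"]/M["m00"]+x0,M["m01"]/M["m00"]+y0
    print(n,u,v,M["m00"],onz(C[n],u,v,.07)); rs.append(ray(C[n],u,v))
print("pin knob",tri(rs))
T=C["top"]
print("lug",tri([ray(T,325,204),ray(C["side"],331,201)]),onz(T,325,204,.07))
# foot front corners
for p in((297,209),(355,202)): print("foot corner",onz(T,*p,.0))
for n,u,v in(("beaker",272,257),("vial",379,256),("reagent",198,163),("flask",465,158),("plug",441,229)): print(n,onz(T,u,v,.05))
```

```text
top 222.11627906976744 206.04651162790697 43.0 [0.53795411 0.27236617 0.07      ]
side 300.4269005847953 276.2865497076023 171.0 [0.53715839 0.25640244 0.07      ]
pin knob (array([0.53474593, 0.26839101, 0.08454429]), [np.float64(0.001699262430172325), np.float64(0.0016992624301723383)])
lug (array([0.54510569, 0.00125769, 0.0651553 ]), [np.float64(0.0018475082661279158), np.float64(0.001847508266128005)]) [0.54639708 0.00156402 0.07      ]
foot corner [0.53938106 0.07913961 0.        ]
foot corner [ 0.56085816 -0.08269343  0.        ]
beaker [0.40636485 0.13982082 0.05      ]
vial [ 0.41198043 -0.14268176  0.05      ]
reagent [0.65729847 0.34888799 0.05      ]
flask [ 0.68005262 -0.38167365  0.05      ]
plug [ 0.48475997 -0.30989304  0.05      ]
```

View pics/wrist0.png

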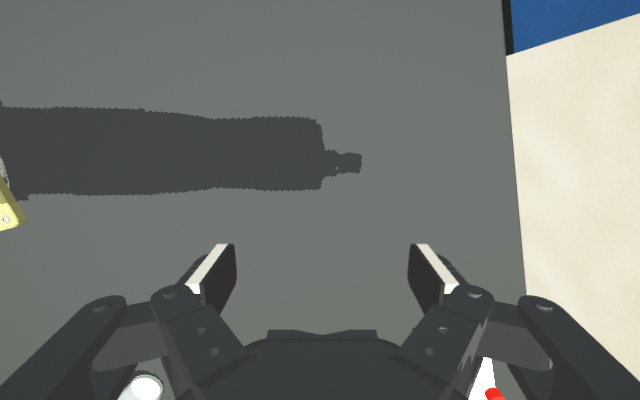

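Wrist view: only bench, shadow and open fingers. Next, upscaled crops of the manifold to get the lid angle.

Run:
```python
from h import *
import pickle
C=pickle.load(open("c0.pkl","rb"))
a=cv2.resize(C["top"]["img"][135:219,282:366],None,fx=4.7,fy=4.7,interpolation=cv2.INTER_CUBIC)
b=cv2.resize(C["side"]["img"][138:246,255:345],(395,int(108*395/90)),interpolation=cv2.INTER_CUBIC)
o=np.zeros((480,800,3),np.uint8); o[:a.shape[0],:a.shape[1]]=a; o[:b.shape[0],400:795]=b
cv2.imwrite("pics/crop1.png",o)
```

```text
(no output)
```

View pics/crop1.png

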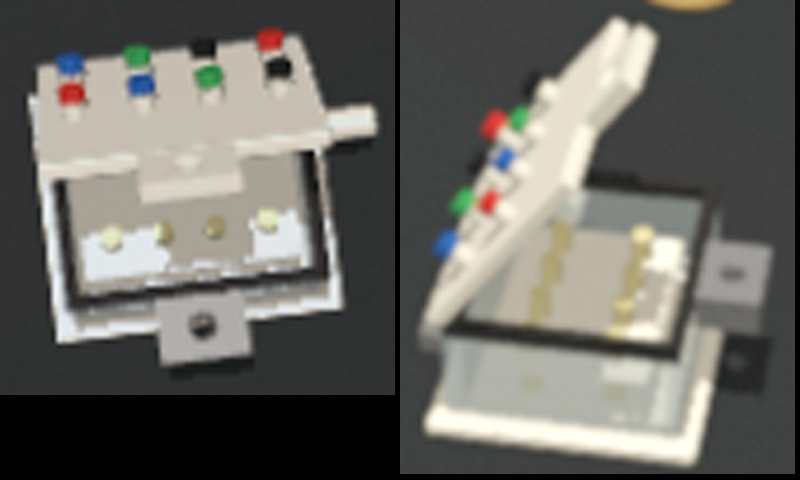

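Crop: lug hole at top (325.2,204.1) and side (330.9,200.0); tab's lower end edge at top (322.6,176.9). Compute yaw, hinge and angle.

Run:
```python
from h import *
import pickle
C=pickle.load(open("c0.pkl","rb")); T=C["top"]
tp=lambda a,b:(282+a/4.7-.4,135+b/4.7-.4); sp=lambda a,b:(255+(a-400)/4.389-.4,138+b/4.389-.4)
lug,e=tri([ray(T,*tp(203,325)),ray(C["side"],*sp(733,272))]); print("lug",lug,e, onz(T,*tp(203,325),.07))
a,b=onz(T,*tp(60,340),.01),onz(T,*tp(341,306),.01); d=a-b; print("foot width",np.linalg.norm(d)); yaw=np.arctan2(-d[0],d[1])
# rim corners front outer (z=.07)
a2,b2=onz(T,*tp(70,305),.07),onz(T,*tp(326,275),.07); d=a2-b2; print("rim width",np.linalg.norm(d),"yaws",yaw,np.arctan2(-d[0],d[1]))
lug=onz(T,*tp(203,325),.07)
ex=np.array([np.cos(yaw),np.sin(yaw),0]);ey=np.array([-ex[1],ex[0],0])
H=lug+.148*ex; print("hinge",H)
def ang(p,y,r,off):
    o,dd=ray(T,*p); t=((H+y*ey-o)@ey)/(dd@ey)
    q=o+dd*t-H; X,Z=-(q@ex),q[2]; D=np.array([-(dd@ex),dd[2]])
    # along the ray, find |.|=hypot(r,off) , lower solution
    Rr=np.hypot(r,off); P=np.array([X,Z]); bb=P@D; a=D@D; disc=bb*bb-a*(P@P-Rr*Rr)
    out=[]
    for s in(-1,1):
        if disc>0:
            Q=P+D*(-bb+s*disc**.5)/a; out.append((np.arctan2(Q[1],Q[0])-np.arctan2(off,r)).round(3))
    return out
print("tab lower",ang(tp(191,197),0,.166,0),"tab upper",ang(tp(188,184),0,.166,.01),"L corner low",ang(tp(43,178),.075,.13,0),"R corner low",ang(tp(328,147),-.075,.13,0))
# side check: tab and lid front edge predicted
for th in(.8,.9,1.,1.1):
    f=lambda r,y,o:H+y*ey-r*ex*np.cos(th)+o*ex*np.sin(th)+np.array([0,0,r*np.sin(th)+o*np.cos(th)])
    print(th,[((proj(C["side"],f(*k))-[255,138])*4.389+[400,0]).round().tolist() for k in((.13,.075,0),(.166,.0,0),(.13,-.075,0),(0,.075,0))])
```

```text
lug [0.54581086 0.00192472 0.06991474] [np.float64(0.0012587104170860945), np.float64(0.0012587104170861349)] [0.54705302 0.00211727 0.07      ]
foot width 0.16689002393010607
rim width 0.14409999080040517 yaws 0.13234972354376626 0.12887112161568542
hinge [0.69375869 0.0216479  0.07      ]
tab lower [np.float64(0.929), np.float64(-1.286)] tab upper [np.float64(0.913), np.float64(-1.404)] L corner low [np.float64(0.95), np.float64(-1.345)] R corner low [np.float64(0.937), np.float64(-1.329)]
0.8 [[598.0, 208.0], [672.0, 87.0], [649.0, 45.0], [434.0, 327.0]]
0.9 [[579.0, 192.0], [648.0, 67.0], [631.0, 31.0], [434.0, 327.0]]
1.0 [[558.0, 178.0], [623.0, 49.0], [613.0, 17.0], [434.0, 327.0]]
1.1 [[535.0, 165.0], [595.0, 33.0], [593.0, 5.0], [434.0, 327.0]]
```

Lug hole ≈ (0.546,0.002,0.070), as it should be (z 0.070); yaw 0.13; lid ≈ 0.93 rad. Moving, passing over the pin for a wrist look.

{"fn": "drive_tool", "kwargs": {
  "moves": [
    {"tx":-0.5,"ty":-0.3,"tz":-0.15,"rz":-0.1,"gripper":1},
    {"tx":-1,"ty":-0.6,"tz":-0.3,"rz":-0.2,"gripper":1},
    {"tx":-1,"ty":-0.6,"tz":-0.3,"rz":-0.25,"gripper":1}
  ]
}}

```text
validation failed for argument at $.mo...
```

{"fn": "drive_tool", "kwargs": {
  "moves": [
    {"tx":-0.5,"ty":-0.3,"tz":-0.15,"rx":0.0,"ry":0.0,"rz":-0.1,"gripper":1.0},
    {"tx":-1.0,"ty":-0.6,"tz":-0.3,"rx":0.0,"ry":0.0,"rz":-0.2,"gripper":1.0},
    {"tx":-1.0,"ty":-0.6,"tz":-0.3,"rx":0.0,"ry":0.0,"rz":-0.25,"gripper":1.0}
  ]
}}

```text
t: 0.52
eef_pos: [0.219, 0.4206, 0.2868]
orientation: [-0.064, 0.998, -0.001, 0.0]
force: [-1.4, 0.8, -1.0]
grip_width: 0.377
```

{"fn": "drive_tool", "kwargs": {
  "moves": [
    {"tx":-0.5,"ty":-0.4,"tz":0.0,"rx":0.0,"ry":0.0,"rz":0.0,"gripper":1.0},
    {"tx":-1.0,"ty":-0.7,"tz":0.0,"rx":0.0,"ry":0.0,"rz":0.0,"gripper":1.0}
  ]
}}

```text
t: 0.78
eef_pos: [0.3274, 0.3634, 0.2871]
orientation: [-0.066, 0.998, -0.0, 0.0]
force: [-0.6, 0.7, -0.3]
grip_width: 0.005
```

{"fn": "drive_tool", "kwargs": {
  "moves": [
    {"tx":-0.5,"ty":-0.4,"tz":0.0,"rx":0.0,"ry":0.0,"rz":0.0,"gripper":1.0},
    {"tx":-1.0,"ty":-0.8,"tz":0.0,"rx":0.0,"ry":0.0,"rz":0.0,"gripper":1.0}
  ]
}}

```text
t: 1.02
eef_pos: [0.4351, 0.298, 0.2871]
orientation: [-0.066, 0.998, -0.0, 0.0]
force: [0.5, 0.7, -0.4]
grip_width: -0.0
```

{"fn": "drive_tool", "kwargs": {
  "moves": [
    {"tx":-0.4,"ty":-0.3,"tz":0.0,"rx":0.0,"ry":0.0,"rz":0.0,"gripper":1.0},
    {"tx":-0.4,"ty":-0.3,"tz":0.0,"rx":0.0,"ry":0.0,"rz":0.0,"gripper":1.0}
  ]
}}

```text
t: 1.27
eef_pos: [0.4814, 0.2714, 0.2862]
orientation: [-0.063, 0.998, -0.001, 0.0]
force: [-0.2, 0.1, -0.4]
grip_width: -0.001
```

Run:
```python
from h import *
import pickle
c=cam("wrist"); pickle.dump(c,open("w1.pkl","wb")); cv2.imwrite("pics/w1.png",c["img"])
print(observe()["eef_pos"], proj(c,[.535,.268,.0845]), proj(c,[.546,.002,.07]))
```

```text
[0.47957007 0.27230401 0.28628137] [312.20576847 221.92168628] [ 90.25022642 199.86401   ]
```

View pics/w1.png

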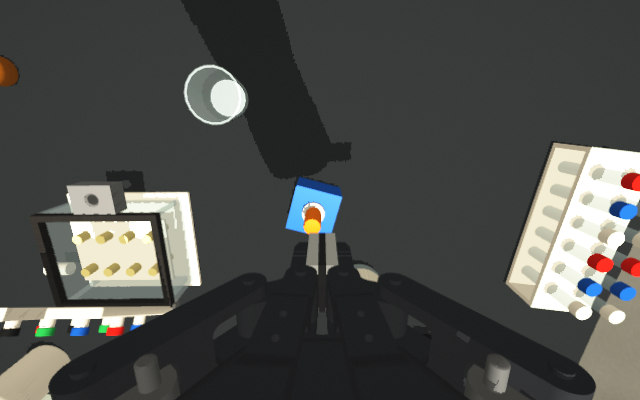

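Wrist view: knob at (313,220), just ahead of the fingertips; lug hole at (92,200), against (90,200) predicted. Now over the lid.

{"fn": "drive_tool", "kwargs": {
  "moves": [
    {"tx":-0.2,"ty":-0.5,"tz":0.0,"rx":0.0,"ry":0.0,"rz":0.0,"gripper":1.0},
    {"tx":-0.45,"ty":-0.95,"tz":0.0,"rx":0.0,"ry":0.0,"rz":0.0,"gripper":1.0}
  ]
}}

```text
t: 1.58
eef_pos: [0.5353, 0.1841, 0.2863]
orientation: [-0.066, 0.998, -0.0, -0.001]
force: [0.7, 0.2, 0.7]
grip_width: 0.002
```

{"fn": "drive_tool", "kwargs": {
  "moves": [
    {"tx":-0.2,"ty":-0.5,"tz":0.0,"rx":0.0,"ry":0.0,"rz":0.0,"gripper":1.0},
    {"tx":-0.45,"ty":-0.95,"tz":0.0,"rx":0.0,"ry":0.0,"rz":0.0,"gripper":1.0}
  ]
}}

```text
t: 1.82
eef_pos: [0.5917, 0.0958, 0.2865]
orientation: [-0.067, 0.998, -0.0, -0.001]
force: [-0.3, 0.2, 0.7]
grip_width: -0.001
```

{"fn": "drive_tool", "kwargs": {
  "moves": [
    {"tx":-0.2,"ty":-0.5,"tz":0.0,"rx":0.0,"ry":0.0,"rz":0.0,"gripper":1.0},
    {"tx":-0.45,"ty":-0.85,"tz":0.0,"rx":0.0,"ry":0.0,"rz":0.0,"gripper":1.0},
    {"tx":-0.45,"ty":-0.85,"tz":0.0,"rx":0.0,"ry":0.0,"rz":0.0,"gripper":1.0}
  ]
}}

```text
t: 2.2
eef_pos: [0.6483, 0.0166, 0.2854]
orientation: [-0.066, 0.998, -0.0, -0.002]
force: [-1.1, 0.6, -0.0]
grip_width: -0.003
```

{"fn": "drive_tool", "kwargs": {
  "moves": [
    {"tx":-0.07,"ty":0.0,"tz":0.3,"rx":0.0,"ry":0.0,"rz":0.0,"gripper":1.0},
    {"tx":-0.07,"ty":0.0,"tz":0.6,"rx":0.0,"ry":0.0,"rz":0.0,"gripper":1.0},
    {"tx":-0.07,"ty":0.0,"tz":0.83,"rx":0.0,"ry":0.0,"rz":0.0,"gripper":1.0},
    {"tx":-0.07,"ty":0.0,"tz":0.83,"rx":0.0,"ry":0.0,"rz":0.0,"gripper":1.0}
  ]
}}

```text
t: 2.7
eef_pos: [0.6522, 0.0195, 0.2005]
orientation: [-0.067, 0.998, 0.0, -0.005]
force: [0.9, -0.1, 0.3]
grip_width: 0.001
```

{"fn": "drive_tool", "kwargs": {
  "moves": [
    {"tx":0.11,"ty":0.0,"tz":0.05,"rx":0.0,"ry":0.0,"rz":0.0,"gripper":1.0},
    {"tx":0.19,"ty":0.0,"tz":0.11,"rx":0.0,"ry":0.0,"rz":0.0,"gripper":1.0},
    {"tx":0.275,"ty":0.0,"tz":0.18,"rx":0.0,"ry":0.0,"rz":0.0,"gripper":1.0},
    {"tx":0.36,"ty":0.0,"tz":0.265,"rx":0.0,"ry":0.0,"rz":0.0,"gripper":1.0},
    {"tx":0.435,"ty":0.0,"tz":0.355,"rx":0.0,"ry":0.0,"rz":0.0,"gripper":1.0},
    {"tx":0.5,"ty":0.0,"tz":0.455,"rx":0.0,"ry":0.0,"rz":0.0,"gripper":1.0},
    {"tx":0.555,"ty":0.0,"tz":0.555,"rx":0.0,"ry":0.0,"rz":0.0,"gripper":1.0},
    {"tx":0.6,"ty":0.0,"tz":0.64,"rx":0.0,"ry":0.0,"rz":0.0,"gripper":1.0},
    {"tx":0.63,"ty":0.0,"tz":0.725,"rx":0.0,"ry":0.0,"rz":0.0,"gripper":1.0},
    {"tx":0.66,"ty":0.0,"tz":0.8,"rx":0.0,"ry":0.0,"rz":0.0,"gripper":1.0},
    {"tx":0.68,"ty":0.0,"tz":0.86,"rx":0.0,"ry":0.0,"rz":0.0,"gripper":1.0},
    {"tx":0.68,"ty":0.0,"tz":0.9,"rx":0.0,"ry":0.0,"rz":0.0,"gripper":1.0},
    {"tx":0.68,"ty":0.0,"tz":0.9,"rx":0.0,"ry":0.0,"rz":0.0,"gripper":1.0}
  ]
}}

```text
t: 4.32
eef_pos: [0.5839, 0.0104, 0.1108]
orientation: [-0.067, 0.998, 0.0, -0.005]
force: [0.9, 0.4, -0.7]
grip_width: 0.004
```

{"fn": "drive_tool", "kwargs": {
  "moves": [
    {"tx":0.0,"ty":0.0,"tz":0.03,"rx":0.0,"ry":0.0,"rz":0.0,"gripper":1.0},
    {"tx":0.0,"ty":0.0,"tz":0.05,"rx":0.0,"ry":0.0,"rz":0.0,"gripper":1.0},
    {"tx":0.0,"ty":0.0,"tz":0.05,"rx":0.0,"ry":0.0,"rz":0.0,"gripper":1.0}
  ]
}}

```text
t: 4.7
eef_pos: [0.584, 0.0104, 0.1063]
orientation: [-0.067, 0.998, 0.0, -0.005]
force: [-1.1, 0.4, 4.8]
grip_width: 0.001
```

Run:
```python
from h import *
s=observe(); print(s["force"],s["eef_pos"])
a=cam("side")["img"]; b=cam("wrist")["img"]; cv2.imwrite("pics/l.png",np.vstack([cv2.resize(a[110:260,200:420],(660,450),interpolation=cv2.INTER_CUBIC)]))
```

```text
[-1.05426347  0.40482478  4.81599784] [0.58396956 0.01038157 0.10632585]
```

View pics/l.png

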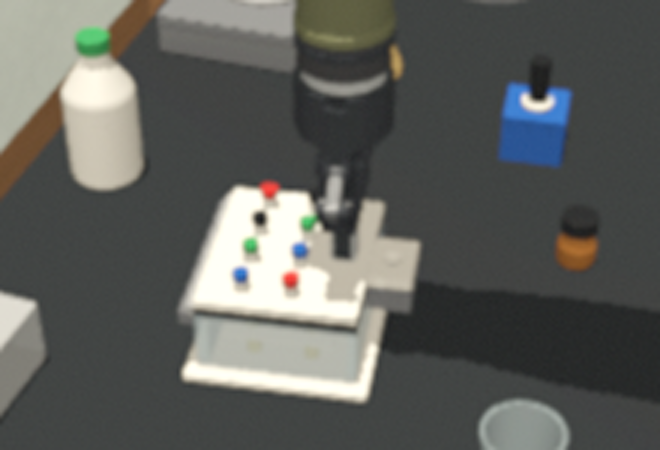

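Side view: the lid is down, fingertip at its press spot, 4.8 N. Raise and measure the tab hole.

{"fn": "drive_tool", "kwargs": {
  "moves": [
    {"tx":0.0,"ty":0.0,"tz":-0.5,"rx":0.0,"ry":0.0,"rz":0.0,"gripper":1.0},
    {"tx":0.0,"ty":0.0,"tz":-1.0,"rx":0.0,"ry":0.0,"rz":0.0,"gripper":-1.0},
    {"tx":0.0,"ty":0.0,"tz":-1.0,"rx":0.0,"ry":0.0,"rz":0.0,"gripper":-1.0}
  ]
}}

```text
t: 5.18
eef_pos: [0.5882, 0.0105, 0.2107]
orientation: [-0.067, 0.998, -0.0, 0.0]
force: [0.6, 0.1, 0.1]
grip_width: 0.42
```

{"fn": "drive_tool", "kwargs": {
  "moves": [
    {"tx":0.0,"ty":0.2,"tz":-0.4,"rx":0.0,"ry":0.0,"rz":0.0,"gripper":-1.0},
    {"tx":0.0,"ty":0.5,"tz":-0.7,"rx":0.0,"ry":0.0,"rz":0.0,"gripper":-1.0},
    {"tx":0.0,"ty":0.5,"tz":-0.7,"rx":0.0,"ry":0.0,"rz":0.0,"gripper":-1.0}
  ]
}}

```text
t: 5.55
eef_pos: [0.5826, 0.0617, 0.2822]
orientation: [-0.068, 0.998, 0.0, 0.002]
force: [1.0, -0.1, 0.4]
grip_width: 1.001
```

Run:
```python
from h import *
import pickle
c=cam("wrist"); pickle.dump(c,open("w2.pkl","wb"))
t=cam("top"); pickle.dump(t,open("t2.pkl","wb"))
p=proj(c,[.546,.002,.082]); q=proj(c,[.535,.268,.0775]); print(p,q,observe()["eef_pos"])
cv2.imwrite("pics/w2.png",c["img"])
```

```text
[270.14834305 137.09500088] [510.6309946  159.77629646] [0.58120887 0.05996422 0.27935298]
```

View pics/w2.png

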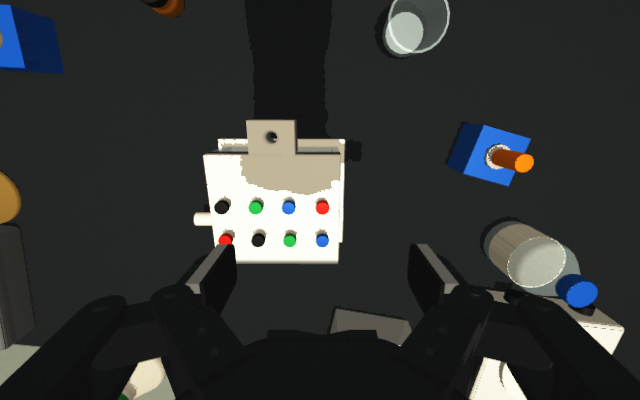

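Wrist view: lid down, tab hole at (271,137), knob top at (525,163), collar near (498,157).

Run:
```python
from h import *
import pickle
w1,w2=[pickle.load(open(f"w{i}.pkl","rb")) for i in(1,2)]; t2=pickle.load(open("t2.pkl","rb"))
def blob(m,x0,y0):
    n,l,st,ce=cv2.connectedComponentsWithStats(m); i=1+np.argmax(st[1:,4]); return ce[i]+[x0,y0],st[i].tolist()
def crop(c,x0,y0,x1,y1): return c["img"][y0:y1,x0:x1]
# knob top: bright orange
rs=[]
for c,b in((w1,(290,195,335,240)),(w2,(480,140,545,185))):
    h=cv2.cvtColor(crop(c,*b),cv2.COLOR_BGR2HSV)
    full=cv2.inRange(h,(3,120,80),(28,255,255)); top=cv2.inRange(h,(3,120,235),(28,255,255))
    p,s=blob(top,b[0],b[1]); print("top",p,s,"full",blob(full,b[0],b[1])); rs.append(ray(c,*p))
x,e=tri(rs); print("knob top",x,e)
for c,b in((w2,(258,125,284,150)),(t2,(314,190,336,216))):
    g=cv2.cvtColor(crop(c,*b),cv2.COLOR_BGR2GRAY)
    print(g[g.shape[0]//2-6:g.shape[0]//2+6,6:20])
    m=cv2.threshold(g,0,255,cv2.THRESH_BINARY_INV+cv2.THRESH_OTSU)[1]
    n,l,st,ce=cv2.connectedComponentsWithStats(m)
    for i in range(1,n): print(ce[i]+b[:2],st[i].tolist(), onz(c,*(ce[i]+b[:2]),.0867))
big=[cv2.resize(crop(w1,285,190,345,245),(390,358),interpolation=cv2.INTER_CUBIC),cv2.resize(crop(w2,240,110,300,165),(390,358),interpolation=cv2.INTER_CUBIC)]
cv2.imwrite("pics/d.png",np.hstack(big))
```

```text
top [311.5678392 225.8040201] [14, 23, 17, 16, 199] full (array([312.21243523, 220.61139896]), [14, 12, 17, 28, 386])
top [523.65461847 162.78313253] [35, 14, 18, 18, 249] full (array([512.65151515, 160.03719008]), [11, 9, 43, 24, 726])
knob top [0.53448112 0.26778554 0.09891127] [np.float64(0.00031381563247654765), np.float64(0.0003138156324765425)]
[[183 173 156 151 145 128 110 123 124 151 158 175 183 184]
 [173 155 148 126  94  74  63  64  60  84 120 151 171 181]
 [158 150 135  93  56  45  40  24  21  29  57 100 149 174]
 [152 144 113  70  47  44  37  23  21  21  20  43 142 169]
 [155 130  94  62  46  42  42  24  20  21  22  21 100 153]
 [157 118  83  62  46  44  44  25  21  21  21  21  43 146]
 [158 116  88  66  47  45  45  32  23  21  20  21  20 148]
 [160 120  92  70  56  47  46  43  49  80  84  84  84 153]
 [163 138 112  74  65  51  47  49  53 107 158 164 163 164]
 [167 160 126 101  72  60  52  50  51  74 108 123 139 162]
 [169 168 146 123 104  81  67  60  55  52  51  66 146 167]
 [175 171 165 146 127 119 105  82  77  76  88 131 166 174]]
[270.78 136.73] [7, 6, 12, 12, 100] [0
[... 193 characters left out ...]
161 162 161 162]
 [102 100  96  94  89  84  78  70  62 121 157 162 162 162]
 [103 101  98  94  91  85  79  72  65  97 153 162 162 162]
 [104 102  99  95  92  87  82  75  67  73 151 162 162 162]
 [104 102  99  97  93  88  83  77  68  58 144 161 161 162]
 [105 103 100  97  94  90  84  78  71  62 121 156 162 162]
 [105 103 100  98  94  91  86  79  73  64 103 154 162 162]
 [105 103 101  98  96  91  87  80  74  66  94 153 162 162]
 [106 105 102  99  97  93  89  82  76  68  59 150 162 162]
 [106 105 103 100  97  94  89  84  77  70  59 139 157 159]]
[322.45089286 203.79241071] [0, 0, 22, 26, 448] [0.54497917 0.00823816 0.0867    ]
[334.5 196. ] [20, 6, 2, 1, 2] [ 0.56559946 -0.0226838   0.0867    ]
```

View pics/d.png

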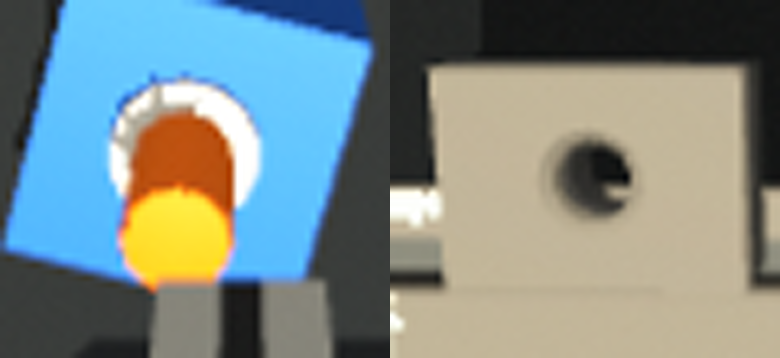

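Knob top (0.5345,0.2678,0.099) fits the expected 0.100; hole ≈ (0.545,0.0034). Go to the pin.

{"fn": "drive_tool", "kwargs": {
  "moves": [
    {"tx":0.05,"ty":0.5,"tz":0.0,"rx":0.0,"ry":0.0,"rz":0.0,"gripper":-1.0},
    {"tx":0.09,"ty":1.0,"tz":0.0,"rx":0.0,"ry":0.0,"rz":0.0,"gripper":-1.0}
  ]
}}

```text
t: 5.9
eef_pos: [0.558, 0.1572, 0.2767]
orientation: [-0.066, 0.998, -0.001, -0.002]
force: [0.3, 0.4, -0.4]
grip_width: 1.003
```

{"fn": "drive_tool", "kwargs": {
  "moves": [
    {"tx":0.05,"ty":0.5,"tz":0.0,"rx":0.0,"ry":0.0,"rz":0.0,"gripper":-1.0},
    {"tx":0.09,"ty":1.0,"tz":0.2,"rx":0.0,"ry":0.0,"rz":0.0,"gripper":-1.0},
    {"tx":0.09,"ty":1.0,"tz":0.2,"rx":0.0,"ry":0.0,"rz":0.0,"gripper":-1.0}
  ]
}}

```text
t: 6.28
eef_pos: [0.5336, 0.2564, 0.2524]
orientation: [-0.068, 0.998, -0.002, -0.006]
force: [-0.0, 0.3, -0.6]
grip_width: 1.001
```

```bash
cat > rel.py <<'E'
from h import *
import sys
t=np.array([float(a) for a in sys.argv[1:4]]); s=observe(); Rm=R.from_quat(s["orientation"]).as_matrix()
print("pos",np.round(s["eef_pos"],4),"shift/0.1:",np.round(Rm.T@(t-s["eef_pos"])*10,3),"z axis",Rm[:,2].round(4),"x axis",Rm[:,0].round(3),"turn to vertical/90deg",np.round(Rm.T@np.cross(Rm[:,2],[0,0,-1])/(np.pi/2),4),"F",np.round(s["force"],2),"grip",round(s["grip_width"],3))
E
python3 rel.py .5345 .2678 .1600
```

```text
pos [0.5336 0.2564 0.2524] shift/0.1: [-0.035  0.115  0.923] z axis [-0.011  -0.0048 -0.9999] x axis [-0.991 -0.135  0.012] turn to vertical/90deg [-0.0021 -0.0074 -0.    ] F [-0.    0.26 -0.56] grip 1.001
```

{"fn": "drive_tool", "kwargs": {
  "moves": [
    {"tx":-0.035,"ty":0.115,"tz":0.3,"rx":-0.002,"ry":-0.0075,"rz":0.0,"gripper":-1.0},
    {"tx":-0.035,"ty":0.115,"tz":0.7,"rx":-0.002,"ry":-0.0075,"rz":0.0,"gripper":-1.0},
    {"tx":-0.035,"ty":0.115,"tz":0.92,"rx":-0.002,"ry":-0.0075,"rz":0.0,"gripper":-1.0},
    {"tx":-0.035,"ty":0.115,"tz":0.92,"rx":-0.002,"ry":-0.0075,"rz":0.0,"gripper":-1.0}
  ]
}}

```text
t: 6.78
eef_pos: [0.5328, 0.2652, 0.1572]
orientation: [-0.067, 0.998, -0.002, -0.003]
force: [-1.1, 0.4, 0.8]
grip_width: 0.997
```

```bash
python3 rel.py .5345 .2678 .0860
```

```text
pos [0.5328 0.2652 0.1572] shift/0.1: [-0.025  0.025  0.711] z axis [-0.0057 -0.0037 -1.    ] x axis [-0.991 -0.133  0.006] turn to vertical/90deg [-0.0019 -0.0039 -0.    ] F [-1.14  0.4   0.75] grip 0.997
```

{"fn": "drive_tool", "kwargs": {
  "moves": [
    {"tx":-0.02,"ty":0.02,"tz":0.25,"rx":-0.002,"ry":-0.004,"rz":0.0,"gripper":-1.0},
    {"tx":-0.025,"ty":0.03,"tz":0.5,"rx":-0.002,"ry":-0.004,"rz":0.0,"gripper":-1.0},
    {"tx":-0.025,"ty":0.03,"tz":0.7,"rx":-0.002,"ry":-0.004,"rz":0.0,"gripper":-1.0},
    {"tx":-0.025,"ty":0.03,"tz":0.7,"rx":-0.002,"ry":-0.004,"rz":0.0,"gripper":-1.0}
  ]
}}

```text
t: 7.28
eef_pos: [0.534, 0.267, 0.0864]
orientation: [-0.066, 0.998, -0.001, -0.001]
force: [-0.3, -0.8, 0.5]
grip_width: 0.999
```

```bash
python3 rel.py .5345 .2678 .0860
```

```text
pos [0.534  0.267  0.0864] shift/0.1: [-0.006  0.008  0.004] z axis [-0.0021 -0.0013 -1.    ] x axis [-0.991 -0.132  0.002] turn to vertical/90deg [-0.0006 -0.0014 -0.    ] F [-0.33 -0.84  0.52] grip 0.999
```

Within 1 mm. Close.

{"fn": "drive_tool", "kwargs": {
  "moves": [
    {"tx":-0.005,"ty":0.01,"tz":0.0,"rx":0.0,"ry":0.0,"rz":0.0,"gripper":0.2},
    {"tx":-0.005,"ty":0.01,"tz":0.0,"rx":0.0,"ry":0.0,"rz":0.0,"gripper":1.0},
    {"tx":-0.005,"ty":0.01,"tz":0.0,"rx":0.0,"ry":0.0,"rz":0.0,"gripper":1.0},
    {"tx":-0.005,"ty":0.01,"tz":0.0,"rx":0.0,"ry":0.0,"rz":0.0,"gripper":1.0},
    {"tx":-0.005,"ty":0.01,"tz":0.0,"rx":0.0,"ry":0.0,"rz":0.0,"gripper":1.0},
    {"tx":-0.005,"ty":0.01,"tz":0.0,"rx":0.0,"ry":0.0,"rz":0.0,"gripper":1.0},
    {"tx":-0.005,"ty":0.01,"tz":0.0,"rx":0.0,"ry":0.0,"rz":0.0,"gripper":1.0}
  ],
  "newtons": 80.0
}}

```text
t: 8.15
eef_pos: [0.5348, 0.2681, 0.0872]
orientation: [-0.066, 0.998, -0.0, -0.0]
force: [-1.3, -0.9, 4.8]
grip_width: 0.212
```

```bash
python3 rel.py .5345 .2678 .0860
```

```text
pos [0.5348 0.2681 0.0872] shift/0.1: [ 0.004 -0.003  0.012] z axis [-8.e-04 -1.e-03 -1.e+00] x axis [-0.991 -0.132  0.001] turn to vertical/90deg [-0.0006 -0.0006 -0.    ] F [-1.26 -0.91  4.78] grip 0.212
```

{"fn": "drive_tool", "kwargs": {
  "moves": [
    {"tx":0.0,"ty":0.0,"tz":-0.2,"rx":0.0,"ry":0.0,"rz":0.0,"gripper":1.0},
    {"tx":0.0,"ty":0.0,"tz":-0.5,"rx":0.0,"ry":0.0,"rz":0.0,"gripper":1.0},
    {"tx":0.0,"ty":0.0,"tz":-0.8,"rx":0.0,"ry":0.0,"rz":0.0,"gripper":1.0},
    {"tx":0.0,"ty":0.0,"tz":-1.0,"rx":0.0,"ry":0.0,"rz":0.0,"gripper":1.0},
    {"tx":0.0,"ty":0.0,"tz":-1.0,"rx":0.0,"ry":0.0,"rz":0.0,"gripper":1.0}
  ]
}}

```text
t: 8.78
eef_pos: [0.5358, 0.2688, 0.1885]
orientation: [-0.066, 0.998, 0.0, 0.001]
force: [0.2, -0.7, -0.5]
grip_width: 0.214
```

```bash
python3 - <<'E'
from h import *
import pickle
s=observe();c=cam("wrist");pickle.dump((c,s),open("w3.pkl","wb"));d=cam("side");pickle.dump((d,s),open("s3.pkl","wb"))
P=s["eef_pos"]; Rm=R.from_quat(s["orientation"]).as_matrix()
for z in(.0095,-.0,.082): 
    p=P+Rm@[0,0,z]; print(z,proj(c,p),proj(d,p))
u,v=proj(d,P).astype(int); a=d["img"][max(v-50,0):v+80,u-75:u+75]
o=np.zeros((400,800,3),np.uint8); a=cv2.resize(a,(400,int(400*a.shape[0]/150))); o[:a.shape[0],400:]=a[:400]
b=cv2.resize(c["img"][150:350,220:420],(400,400)); o[:,:400]=b; cv2.imwrite("pics/g.png",o); print("side crop origin",u-75,max(v-50,0))
E
python3 rel.py .545 .003 .1900
```

```text
0.0095 [319.00339142 262.36182102] [298.29839186 242.66011235]
-0.0 [318.8116766  272.65711967] [298.23429748 239.02896845]
0.082 [319.91819254 213.20417035] [298.76209672 268.765966  ]
side crop origin 223 189
pos [0.5345 0.2681 0.1863] shift/0.1: [ 0.246 -2.642 -0.034] z axis [-0.0019 -0.0014 -1.    ] x axis [-0.991 -0.132  0.002] turn to vertical/90deg [-0.0007 -0.0013  0.    ] F [ 0.04 -0.79 -1.46] grip 0.213
```

View pics/g.png

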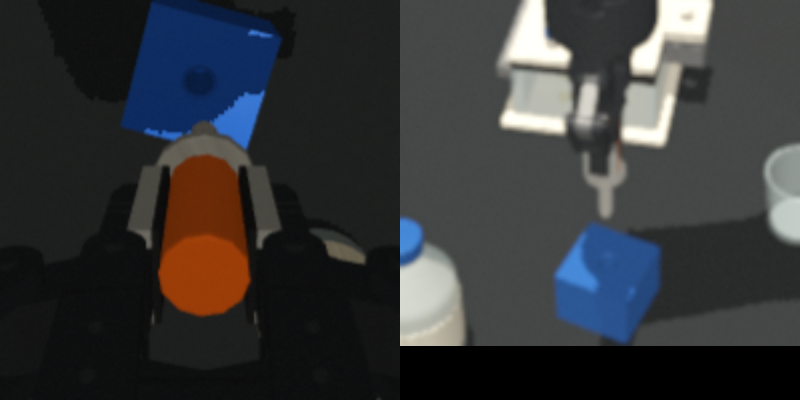

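Pin is held upright: tip at wrist (321.5,212.5) against (319.9,213.2) predicted; the block's socket is empty. Carry it over to the hole.

{"fn": "drive_tool", "kwargs": {
  "moves": [
    {"tx":0.04,"ty":-0.4,"tz":-0.05,"rx":0.0,"ry":0.0,"rz":0.0,"gripper":1.0},
    {"tx":0.08,"ty":-0.9,"tz":-0.1,"rx":0.0,"ry":0.0,"rz":0.0,"gripper":1.0}
  ]
}}

```text
t: 9.12
eef_pos: [0.5374, 0.1774, 0.1944]
orientation: [-0.067, 0.998, -0.001, -0.003]
force: [0.3, -0.6, -0.4]
grip_width: 0.215
```

{"fn": "drive_tool", "kwargs": {
  "moves": [
    {"tx":0.04,"ty":-0.4,"tz":0.0,"rx":0.0,"ry":0.0,"rz":0.0,"gripper":1.0},
    {"tx":0.08,"ty":-0.9,"tz":0.0,"rx":0.0,"ry":0.0,"rz":0.0,"gripper":1.0},
    {"tx":0.08,"ty":-0.9,"tz":0.0,"rx":0.0,"ry":0.0,"rz":0.0,"gripper":1.0}
  ]
}}

```text
t: 9.5
eef_pos: [0.5404, 0.084, 0.193]
orientation: [-0.065, 0.998, -0.001, -0.004]
force: [0.0, 0.2, -1.9]
grip_width: 0.214
```

```bash
python3 rel.py .545 .003 .1900
```

```text
pos [0.5404 0.084  0.193 ] shift/0.1: [ 0.06  -0.809  0.032] z axis [-0.0082 -0.0035 -1.    ] x axis [-0.992 -0.13   0.009] turn to vertical/90deg [-0.0016 -0.0055  0.    ] F [ 0.04  0.24 -1.93] grip 0.214
```

```bash
cat > hole.py <<'E'
from h import *
import pickle
c=cam("wrist"); p=proj(c,[.545,.0034,.0867]).astype(int); x0,y0=p-22
g=cv2.cvtColor(c["img"][max(y0,0):y0+44,max(x0,0):x0+44],cv2.COLOR_BGR2GRAY)
m=cv2.threshold(g,0,255,cv2.THRESH_BINARY_INV+cv2.THRESH_OTSU)[1]
n,l,st,ce=cv2.connectedComponentsWithStats(m)
w2=pickle.load(open("w2.pkl","rb"))
for i in range(1,n):
    if st[i,4]>60:
        q=ce[i]+[max(x0,0),max(y0,0)]; print(q,st[i].tolist(),onz(c,*q,.0867),tri([ray(c,*q),ray(w2,270.8,136.9)]))
cv2.imwrite("pics/h%d.png"%int(observe()["t"]*100),np.vstack([cv2.resize(c["img"][80:280,100:400],(600,400))]))
E
python3 hole.py; ls pics
```

```text
[221.55714286 175.37142857] [0, 0, 44, 2, 70] [0.52696153 0.00385874 0.0867    ] (array([ 0.54592358, -0.01006836,  0.03005635]), [np.float64(0.0067952427101022434), np.float64(0.006795242710102243)])
[220.86187845 197.33149171] [15, 16, 16, 14, 181] [0.54503993 0.00398976 0.0867    ] (array([0.54549012, 0.00329768, 0.08500723]), [np.float64(0.00017415773927216297), np.float64(0.00017415773927214841)])
crop1.png
d.png
g.png
h955.png
l.png
side0.png
top0.png
w1.png
w2.png
wrist0.png
```

{"fn": "drive_tool", "kwargs": {
  "moves": [
    {"tx":0.03,"ty":-0.4,"tz":0.03,"rx":-0.001,"ry":-0.005,"rz":0.0,"gripper":1.0},
    {"tx":0.06,"ty":-0.81,"tz":0.03,"rx":-0.0015,"ry":-0.005,"rz":0.0,"gripper":1.0},
    {"tx":0.06,"ty":-0.81,"tz":0.03,"rx":-0.0015,"ry":-0.005,"rz":0.0,"gripper":1.0},
    {"tx":0.06,"ty":-0.81,"tz":0.03,"rx":-0.0015,"ry":-0.005,"rz":0.0,"gripper":1.0}
  ]
}}

```text
t: 10.05
eef_pos: [0.5451, 0.0057, 0.1896]
orientation: [-0.066, 0.998, 0.001, -0.001]
force: [0.7, 0.1, -0.1]
grip_width: 0.21
```

```bash
python3 rel.py .545 .003 .1900
python3 - <<'E'
from h import *
c=cam("wrist"); d=cam("side"); s=observe(); P=s["eef_pos"];Rm=R.from_quat(s["orientation"]).as_matrix()
t=P+Rm@[0,0,.082]; print("tip",t,proj(c,t),proj(d,t),"hole",proj(c,[.545,.0034,.0867]),proj(d,[.545,.0034,.0867]))
u,v=proj(d,t).astype(int); o=np.hstack([cv2.resize(c["img"][150:270,260:380],(400,400),interpolation=cv2.INTER_CUBIC),cv2.resize(d["img"][v-40:v+20,u-30:u+30],(400,400),interpolation=cv2.INTER_CUBIC)]); print(u-30,v-40)
cv2.imwrite("pics/i.png",o)
E
```

```text
pos [0.5451 0.0057 0.1896] shift/0.1: [ 0.004 -0.027 -0.004] z axis [-0.0015  0.0018 -1.    ] x axis [-0.991 -0.132  0.001] turn to vertical/90deg [ 0.0013 -0.0008  0.    ] F [ 0.71  0.07 -0.07] grip 0.21
tip [0.54508883 0.00612819 0.10793841] [320.25855624 213.57136271] [330.24562694 188.35150153] hole [316.95915962 204.23668818] [330.32549301 194.57851593]
300 148
```

View pics/i.png

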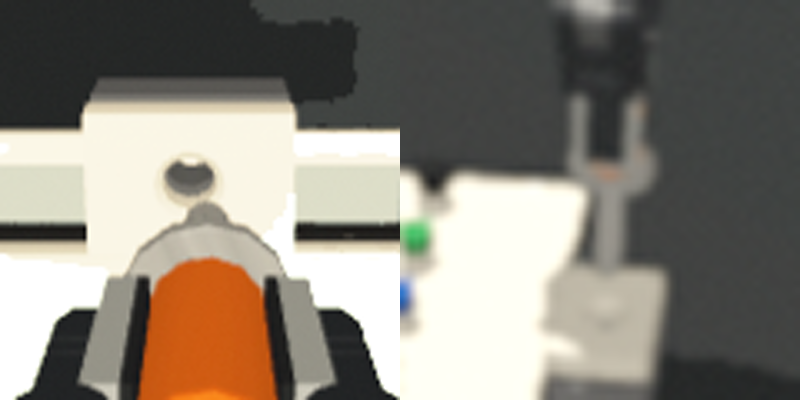

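Wrist: tip at (322,212), hole at (317,203.5); the hole triangulates to (0.5455,0.0033,0.085). The tip needs about 3.5 mm in −y. Correct and start in.

{"fn": "drive_tool", "kwargs": {
  "moves": [
    {"tx":0.0,"ty":-0.035,"tz":0.0,"rx":0.001,"ry":-0.001,"rz":0.0,"gripper":1.0},
    {"tx":0.0,"ty":-0.038,"tz":0.05,"rx":0.001,"ry":-0.001,"rz":0.0,"gripper":1.0},
    {"tx":0.0,"ty":-0.038,"tz":0.12,"rx":0.001,"ry":-0.001,"rz":0.0,"gripper":1.0},
    {"tx":0.0,"ty":-0.038,"tz":0.2,"rx":0.001,"ry":-0.001,"rz":0.0,"gripper":1.0},
    {"tx":0.0,"ty":-0.038,"tz":0.26,"rx":0.001,"ry":-0.001,"rz":0.0,"gripper":1.0},
    {"tx":0.0,"ty":-0.038,"tz":0.3,"rx":0.001,"ry":-0.001,"rz":0.0,"gripper":1.0},
    {"tx":0.0,"ty":-0.038,"tz":0.3,"rx":0.001,"ry":-0.001,"rz":0.0,"gripper":1.0}
  ]
}}

```text
t: 11.02
eef_pos: [0.5454, 0.0022, 0.1595]
orientation: [-0.067, 0.998, 0.0, 0.0]
force: [-0.3, 0.7, -0.3]
grip_width: 0.213
```

```bash
python3 rel.py .5455 .0022 .1600
```

```text
pos [0.5454 0.0022 0.1595] shift/0.1: [-0.001 -0.001 -0.005] z axis [ 0.e+00  2.e-04 -1.e+00] x axis [-0.991 -0.133 -0.   ] turn to vertical/90deg [ 0.0001  0.     -0.    ] F [-0.26  0.69 -0.29] grip 0.213
```

No resistance with the tip about 8 mm in. Continue through the lug.

{"fn": "drive_tool", "kwargs": {
  "moves": [
    {"tx":0.0,"ty":0.0,"tz":0.06,"rx":0.0,"ry":0.0,"rz":0.0,"gripper":1.0},
    {"tx":0.0,"ty":0.0,"tz":0.12,"rx":0.0,"ry":0.0,"rz":0.0,"gripper":1.0},
    {"tx":0.0,"ty":0.0,"tz":0.18,"rx":0.0,"ry":0.0,"rz":0.0,"gripper":1.0},
    {"tx":0.0,"ty":0.0,"tz":0.24,"rx":0.0,"ry":0.0,"rz":0.0,"gripper":1.0},
    {"tx":0.0,"ty":0.0,"tz":0.3,"rx":0.0,"ry":0.0,"rz":0.0,"gripper":1.0},
    {"tx":0.0,"ty":0.0,"tz":0.3,"rx":0.0,"ry":0.0,"rz":0.0,"gripper":1.0}
  ]
}}

```text
t: 11.78
eef_pos: [0.545, 0.0022, 0.1289]
orientation: [-0.067, 0.998, 0.0, -0.001]
force: [-0.0, -0.5, -0.7]
grip_width: 0.214
```

```bash
python3 rel.py .5455 .0022 .1170
```

```text
pos [0.545  0.0022 0.1289] shift/0.1: [-0.005 -0.001  0.119] z axis [-1.1e-03  1.0e-04 -1.0e+00] x axis [-0.991 -0.133  0.001] turn to vertical/90deg [ 0.0002 -0.0007 -0.    ] F [-0.01 -0.47 -0.69] grip 0.214
```

{"fn": "drive_tool", "kwargs": {
  "moves": [
    {"tx":-0.003,"ty":0.0,"tz":0.04,"rx":0.0,"ry":0.0,"rz":0.0,"gripper":1.0},
    {"tx":-0.003,"ty":0.0,"tz":0.07,"rx":0.0,"ry":0.0,"rz":0.0,"gripper":1.0},
    {"tx":-0.003,"ty":0.0,"tz":0.1,"rx":0.0,"ry":0.0,"rz":0.0,"gripper":1.0},
    {"tx":-0.003,"ty":0.0,"tz":0.115,"rx":0.0,"ry":0.0,"rz":0.0,"gripper":1.0},
    {"tx":-0.003,"ty":0.0,"tz":0.115,"rx":0.0,"ry":0.0,"rz":0.0,"gripper":1.0}
  ],
  "newtons": 90.0
}}

```text
t: 12.4
eef_pos: [0.5452, 0.0022, 0.1176]
orientation: [-0.067, 0.998, 0.0, -0.001]
force: [-0.8, 0.0, 4.0]
grip_width: 0.21
```

```bash
python3 rel.py .5455 .0022 .1170
```

```text
pos [0.5452 0.0022 0.1176] shift/0.1: [-0.003 -0.001  0.006] z axis [-1.1e-03  1.0e-04 -1.0e+00] x axis [-0.991 -0.133  0.001] turn to vertical/90deg [ 0.0001 -0.0007  0.    ] F [-0.77  0.01  3.96] grip 0.21
```

Gasket is being compressed at 4 N. Press on in small steps.

{"fn": "drive_tool", "kwargs": {
  "moves": [
    {"tx":0.0,"ty":0.0,"tz":0.01,"rx":0.0,"ry":0.0,"rz":0.0,"gripper":1.0},
    {"tx":0.0,"ty":0.0,"tz":0.02,"rx":0.0,"ry":0.0,"rz":0.0,"gripper":1.0},
    {"tx":0.0,"ty":0.0,"tz":0.02,"rx":0.0,"ry":0.0,"rz":0.0,"gripper":1.0}
  ]
}}

```text
t: 12.78
eef_pos: [0.5451, 0.0022, 0.1171]
orientation: [-0.067, 0.998, 0.0, -0.0]
force: [-4.4, -0.2, 13.3]
grip_width: 0.208
```

{"fn": "drive_tool", "kwargs": {
  "moves": [
    {"tx":0.0,"ty":0.0,"tz":0.02,"rx":0.0,"ry":0.0,"rz":0.0,"gripper":1.0},
    {"tx":0.0,"ty":0.0,"tz":0.025,"rx":0.0,"ry":0.0,"rz":0.0,"gripper":1.0},
    {"tx":0.0,"ty":0.0,"tz":0.025,"rx":0.0,"ry":0.0,"rz":0.0,"gripper":1.0},
    {"tx":0.0,"ty":0.0,"tz":0.025,"rx":0.0,"ry":0.0,"rz":0.0,"gripper":1.0}
  ]
}}

```text
t: 13.28
eef_pos: [0.5451, 0.0022, 0.1169]
orientation: [-0.067, 0.998, -0.0, 0.001]
force: [-6.2, 0.2, 18.8]
grip_width: 0.213
```

Run:
```python
from h import *
print(observe()["force"])
d=cam("side"); c=cam("wrist"); s=observe(); print(s["force"],s["eef_pos"],s["t"],s["grip_width"])
u,v=proj(d,s["eef_pos"]).astype(int)
cv2.imwrite("pics/z.png",np.hstack([cv2.resize(d["img"][v-50:v+70,u-75:u+45],(400,400),interpolation=cv2.INTER_CUBIC),cv2.resize(c["img"][130:290,240:400],(400,400))]))
```

```text
[-6.17842612  0.22621882 18.77317706]
[-6.94019307 -0.6246306  17.90814657] [0.54512934 0.0022045  0.11694269] 13.375 0.21298885050647845
```

View pics/z.png

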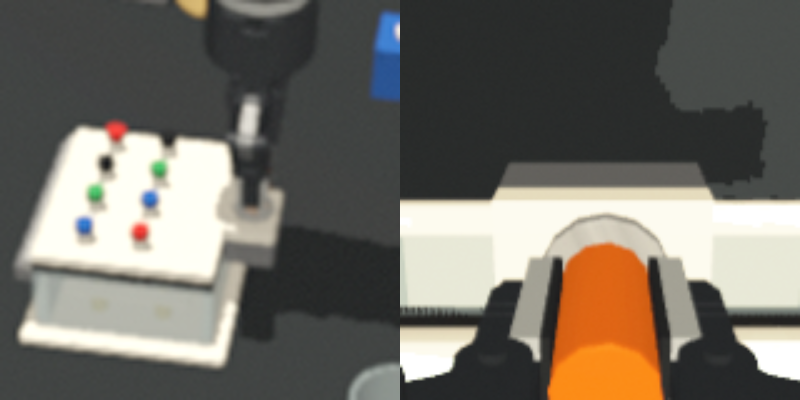

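Both views show the collar flat on the tab and the tab closed onto the lug. The force holds at 18 N with the TCP stopped at z 0.117, the height computed for a fully seated pin. Hand in.

```bash
python3 -c "
from plant import bot
print(bot.sign_off())"
```

```text
the job is handed in; nothing more can be done
None
```

The lid is shut, the locking pin is through the tab and lug holes, and I handed in at about 13.4 s while still gripping it and pressing down. `sign_off()` gives no verdict.

- **What I did:** I swung the lid down onto its gasket with the closed fingertips. I then took the pin from its stand, put it through both holes without resistance, and pressed until its collar forced the lid to its stop.
- **Last checks:**
  - The press read about 18 N and held steady.
  - The gripper stopped at z = 0.1169 m, against 0.117 m computed for the collar on a fully shut lid. The last 2 mm I commanded gave only 0.5 mm of travel as the force jumped from 4 to 13 N, so the lid is on a hard stop.
  - The grip opening stayed at 0.21, so the pin did not slip.
  - The last side and wrist views show the collar flat on the tab and no visible gap down to the lug.
- **Small disagreements:** The wrist camera put the pin tip about 1 mm off the gripper axis, which I corrected before inserting. A sideways force of about 6 to 7 N towards the robot remains while pressing.
- **Bystanders:** I did not touch the vent plug or the other glassware. I did not measure their positions again at the end.

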